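# Snap the paint marker into the free spring clips

## Task

Two of the three places on the clip board already hold a marker. Pick up the paint marker that lies loose on the desk and press it sideways, lying level, down into the pair of spring clips that is still free until it is fully home in both clips, roughly centred along its length, then let go. Either end of the marker may point away from the robot; leave the stored markers, the screwdriver and the brush alone.

Things in the scene. Friction and masses are not known exactly. Their poses are not given: they have to be found in the camera images.
- marker_middle (a point): Middle of the loose paint marker, on its long axis: a straight pen 136 mm long and 16 mm thick (18 g, black with a red cap) lying on the desk, so this point is 8 mm above the desk. Its y axis runs along the marker, z up.
- place_free_axis (a point): Where the middle of the marker must finally be, in the free one of the three places: 8 mm above its clip seats, 44 mm above the desk. x: the direction along which the marker must lie (either way round); y: across it, along the row of places; z up. The plate below lies 29 mm lower. Pressing the marker straight down to this height takes about 6 to 18 N in all.
- place_free: The free place: plate 146 x 30 mm with two spring clips, 45 mm either way of its middle along its x, each 14 mm wide (74 mm free between them for fingers). Each clip has two sprung steel jaws; their flared mouth is 35 mm wide and 31 mm above place_free_axis, narrowing to 11 mm at the lips 11 mm above it; jaws reach 21 mm to either side. Origin: centre of the plate's underside.
- clip_board: Plywood board 170 mm along its x, 220 mm along its y, top 12 mm above the desk, carrying the three places side by side along its y, 70 mm apart, the markers lying along its x; it is fixed. Origin: centre of its underside at desk height. Any of the three places may be the free one.
- stored_marker_1: A marker of the same kind already snapped into a place of the board; leave it there. Origin: middle of its underside; y along the marker.
- stored_marker_2: The other marker already snapped into a place of the board; leave it there. Origin: middle of its underside; y along the marker.
- screwdriver_red: Bystander: screwdriver with a red handle, 24 x 192 x 24 mm, lying on the desk. Origin: middle of its underside; y along it.
- brush: Bystander: round brush with a wooden handle, 23 x 164 x 22 mm, lying on the desk. Origin: middle of its underside; y along it.

How it is judged:
At the end, for the whole second after the job is handed in: The marker lies in the free place, at rest and released: its middle within 6 mm in height, 10 mm across and 15 mm along of the place's point, its axis within 10 degrees of the place's x axis (either way round), which holds whenever it is fully home in both clips (z of marker_middle in the frame of place_free_axis between -0.006 and 0.006 m and y of marker_middle in the frame of place_free_axis between -0.01 and 0.01 m and x of marker_middle in the frame of place_free_axis between -0.015 and 0.015 m and angle between the y axis of marker_middle and the x axis of place_free_axis, either way round below 0.175 rad and linear speed of marker below 0.02 m/s); the robot touches nothing.
It fails at once if a stored marker is shifted by more than 15 mm (distance of any of stored_marker_1, stored_marker_2 from where it was at the start of the episode above 0.015 m).
It fails at once if the screwdriver or the brush is shifted by more than 40 mm (distance of any of screwdriver_red, brush from where it was at the start of the episode above 0.04 m).
It also fails if it takes over 32 s, if anything falls off the work surface, if the arm or the gripper's body presses on something with over 40 N, if the wrist force passes 120 N, or if a joint passes its speed limit or range.

## Robot

A 6-joint arm with a two-finger parallel gripper is mounted at the origin on a cart in front of the work surface, level with it; the furniture and walls round the work are solid. World frame = base frame: x ahead of the robot, y to its left, z up, the work surface at z = 0. Lengths are in m, angles in rad, forces in N, time in s.
With the tool pointing down it reaches from about 0.3 to 0.825 m from the base axis. Payload 5.4 kg.
Tool frame: the origin (TCP) lies at the very end of the fingers, on their centre line; the grasp point (between the pads) lies 19 mm behind it; z points along the fingers, y is the line along which they close (so a half turn about z gives the same grasp; the last joint's range is limited). The gripper opens to 92 mm and grips with 3 to 60 N. Pads are 20 mm wide; open, the fingers measure 128 mm over their backs; the gripper's body (75 mm by 189 mm) begins 69 mm behind the grasp point.
Start: joints at [-1.425, 0.158, 1.597, -0, 1.386, -0.21], TCP at [0.2, -0.539, 0.215] pointing down, gripper open.
Joint ranges: [-2.91, 2.91], [-0.94, 2.29], [0.18, 2.7], [-1.29, 4.43], [0.17, 2.64], [-3, 3]. Speed limits (rad/s): [2.57, 2.57, 3.14, 3.14, 3.14, 3.14].

## Interface

Orientations are given as a rotation vector (axis times angle).
In Python, from workcell import bot gives the robot as it stands. Calls block until the motion is done:
- bot.goto(position, orientation): joint-space move of the TCP to a pose.
- bot.line_to(position, rot=None, max_speed=0.15): straight line of the TCP; rot=None keeps the orientation; max_speed is the mean speed in m/s.
- bot.set_joints(angles): joint-space move.
- bot.set_gripper(opening, newtons=None): opening from 0.0 (shut) to 1.0 (fully open); newtons is the grip in N (None keeps the last); returns when the fingers have stopped.
- bot.hold(seconds).
- bot.inverse_kinematics(position, orientation): joint angles nearest the present ones, or None.
- bot.read_camera(name): name is "side" or "top" or "wrist"; returns a dict with "pixels" (400x640x3 uint8, blue, green, red), "fx", "fy", "cx", "cy" (pixels), "R" (3x3) and "t" (3): a world point X has camera coordinates R X + t. Camera axes: x right, y down, z forward; pixel columns grow to the right and rows downward; lengths in m; the calibration is good to about 2 mm. A picture is of the moment at which its call begins. There is no depth.
A pose or a line that the arm cannot do raises bot.MotionError and nothing moves.
- bot.job_done(): hands the job in; it is judged then, once.
Readings, each from a call of its own:
- bot.current_clock(): time.
- bot.current_joints(): joint angles.
- bot.current_joint_vel(): joint speeds.
- bot.current_effort(): joint torques, N m.
- bot.current_ee_pos(): TCP position.
- bot.current_tool_rot(): TCP orientation.
- bot.current_contact_force(): force on the tool from outside, world axes, zero at the start.
- bot.current_ft_torque(): the same for the moment, N m.
- bot.current_opening(): opening from 0.0 (shut) to 1.0 (fully open).
- bot.current_grip_force(): force on a finger pad.
Only numpy, scipy, OpenCV 4.12 (cv2) and the standard library are available. Lean on these libraries where they do the work, as an engineer would, in place of code of your own. Each camera call takes 0.05 s, during which the arm holds its last target. There are 200 camera calls.

## Working session

There is one attempt and no reset: what is moved stays moved. The work goes in short steps, each a Python script; the robot and the scene stay as the last script left them, time stands still between calls to the robot, and variables do not carry over. Pictures are saved under pics/ and viewed, at most 10 in all, crops included, and the job is handed in when it is done.

```bash
mkdir -p pics; cat > h.py <<'E'
import numpy as np, cv2
from workcell import bot
def ray(c,u,v,z):
    d=np.array([(u-c['cx'])/c['fx'],(v-c['cy'])/c['fy'],1.]); R=np.array(c['R']);t=np.array(c['t'])
    o=-R.T@t; d=R.T@d; return o+d*(z-o[2])/d[2]
def proj(c,X):
    p=np.array(c['R'])@np.array(X)+np.array(c['t']); return [c['fx']*p[0]/p[2]+c['cx'],c['fy']*p[1]/p[2]+c['cy']]
E
python3 - <<'E'
from h import *
import pickle
for n in('top','side'):
    c=bot.read_camera(n); cv2.imwrite(f'pics/{n}0.png',c['pixels']); pickle.dump(c,open(n+'.pkl','wb'))
    print(n,-np.array(c['R']).T@c['t'],c['fx'])
E
```

```text
top [0.38642073 0.00573476 1.07314411] 396.02412347847013
side [0.30850413 0.88992132 0.4695455 ] 483.24146369657024
```

View pics/top0.png

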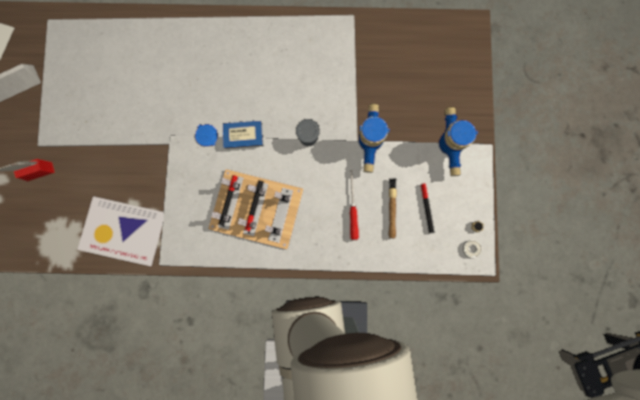

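View pics/side0.png

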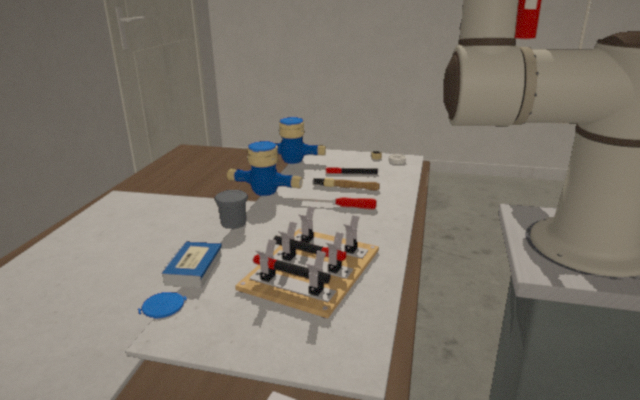

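The top view shows the loose marker at about (427,208), between the brush (393,208) and the round bits. The board is at about (256,210). Its right-hand place at about (281,214) is free, and the stored markers are at (229,200) and (255,207). Tall blue valves stand at (372,130) and (457,133).

```bash
python3 - <<'E'
from h import *
import pickle
c=pickle.load(open('top.pkl','rb')); im=c['pixels']; hsv=cv2.cvtColor(im,cv2.COLOR_BGR2HSV)
m=np.zeros(im.shape[:2],np.uint8); roi=(slice(178,240),slice(412,442))
h=hsv[roi]; m[roi]=(((h[...,2]<75)|((h[...,1]>130)&((h[...,0]<10)|(h[...,0]>170))))*255)
def big(m): return max(cv2.findContours(m,0,2)[0],key=cv2.contourArea)
def rect(m,z):
    q=cv2.boxPoints(cv2.minAreaRect(big(m))); P=np.array([ray(c,*p,z)[:2] for p in q])
    mid=P.mean(0); a,b=P[1]-P[0],P[2]-P[1]; l,s=(a,b) if np.hypot(*a)>np.hypot(*b) else (b,a)
    print(q.round(1).tolist(),mid.round(4),np.hypot(*l),np.hypot(*s),np.degrees(np.arctan2(l[1],l[0])))
    return mid,l/np.hypot(*l)
rect(m,.008)
w=np.zeros_like(m); roi=(slice(160,260),slice(200,310)); h=hsv[roi]
w[roi]=((h[...,0]>8)&(h[...,0]<25)&(h[...,1]>70)&(h[...,2]>110))*255
w=cv2.morphologyEx(w,cv2.MORPH_CLOSE,np.ones((9,9)))
mid,l=rect(w,.012)
# l is board y (either sign) -> want toward -y world
l=l if l[1]<0 else -l
print('free',mid+.07*l, 'l',l)
for s in(-1,0,1): print(proj(c,[*(mid+.07*s*l),.044]))
print('table',[ray(c,u,v,0)[:2].round(3).tolist() for u,v in((370,125),(457,133),(477,226),(472,249),(393,208),(355,222))])
E
```

```text
[[420.3999938964844, 184.39999389648438], [425.20001220703125, 183.6999969482422], [432.6000061035156, 230.89999389648438], [427.79998779296875, 231.6999969482422]] [ 0.5084 -0.263 ] 0.12945319377902156 0.013345774926526163 -171.91675301134805
[[207.89999389648438, 229.10000610351562], [223.60000610351562, 168.0], [303.0, 188.3000030517578], [287.29998779296875, 249.39999389648438]] [0.4966 0.1988] 0.2244848686770835 0.17089956629529773 -103.37978825396979
free [0.48035538 0.13072896] l [-0.23140473 -0.97285757]
[np.float64(227.52086801866068), np.float64(200.4193812654485)]
[np.float64(253.20058799369542), np.float64(207.0623797725855)]
[np.float64(279.00107147897756), np.float64(213.73661817716186)]
table [[0.739, -0.11], [0.72, -0.353], [0.462, -0.401], [0.399, -0.386], [0.506, -0.174], [0.466, -0.071]]
```

```bash
cat >> h.py <<'E'
from scipy.spatial.transform import Rotation as Ro
def down(deg): return (Ro.from_euler('z',deg,degrees=True)*Ro.from_euler('x',180,degrees=True)).as_rotvec()
E
python3 - <<'E'
from h import *
print(Ro.from_rotvec(bot.current_tool_rot()).as_matrix().round(2).tolist())
for p,a in(([.508,-.263,.2],8),([.48,.1307,.2],-13.4)):
    for k in(0,180): 
        q=bot.inverse_kinematics(p,down(a+k)); print(a+k,None if q is None else np.round(q,2))
best=min((0,180),key=lambda k:abs((lambda q:9 if q is None else q[5])(bot.inverse_kinematics([.508,-.263,.2],down(8+k)))))
print(best); bot.goto([.508,-.263,.2],down(8+best)); bot.set_gripper(.6)
c=bot.read_camera('wrist'); cv2.imwrite('pics/w1.png',c['pixels'])
print(bot.current_clock(), -np.array(c['R']).T@c['t'],c['fx'],[proj(c,[.508+s*.068*np.cos(.14),-.263+s*.068*np.sin(.14),.008]) for s in(-1,0,1)])
import pickle; pickle.dump(c,open('w1.pkl','wb'))
E
```

```text
[[0.94, 0.35, -0.0], [0.35, -0.94, 0.0], [0.0, -0.0, -1.0]]
8 [-0.69  0.16  1.62 -0.    1.36  0.74]
188 [-0.69  0.16  1.62 -0.    1.36 -2.4 ]
-13.4 [ 0.02 -0.03  1.83  0.    1.35  1.83]
166.6 [ 0.02 -0.03  1.83  0.    1.35 -1.31]
0
2.3667 [ 0.57860694 -0.2537719   0.36996849] 355.84751560804546 [[np.float64(322.9294716031497), np.float64(239.83878488728112)], [np.float64(322.8997207426616), np.float64(178.11399317687113)], [np.float64(322.86707065146084), np.float64(110.37410109853028)]]
```

View pics/w1.png

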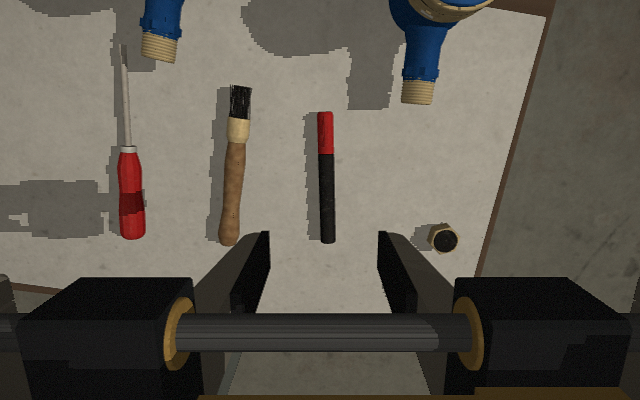

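The wrist view shows the marker from its red end (325,111) to its black end (328.5,243), about 3 px from the prediction. Next I refine that estimate, grasp and lift.

```bash
python3 - <<'E'
from h import *
import pickle
c=pickle.load(open('w1.pkl','rb')); h=cv2.cvtColor(c['pixels'],cv2.COLOR_BGR2HSV)
m=np.zeros(h.shape[:2],np.uint8); roi=(slice(100,250),slice(312,345)); g=h[roi]
m[roi]=((g[...,2]<70)|((g[...,1]>150)&((g[...,0]<10)|(g[...,0]>170))))*255
q=cv2.boxPoints(cv2.minAreaRect(max(cv2.findContours(m,0,2)[0],key=cv2.contourArea)))
q=q[np.argsort(q[:,1])]; e=[ray(c,*q[:2].mean(0),.009),ray(c,*q[2:].mean(0),.009)]
d=e[0]-e[1]; mid=(e[0]+e[1])/2; a=np.degrees(np.arctan2(d[1],d[0])); print(q.tolist(),mid,np.linalg.norm(d),a)
bot.goto([mid[0],mid[1],.07],down(a)); bot.line_to([mid[0],mid[1],.003],max_speed=.06)
bot.set_gripper(0,50); print(bot.current_opening()*92,bot.current_grip_force(),bot.current_ee_pos(),bot.current_contact_force())
bot.line_to([mid[0],mid[1],.2]); 
bot.goto([.48036,.13073,.2],down(-13.4))
print(bot.current_clock(),bot.current_opening()*92,bot.current_grip_force())
c=bot.read_camera('wrist'); cv2.imwrite('pics/w2.png',c['pixels']); pickle.dump(c,open('w2.pkl','wb'))
u=np.array([np.cos(np.radians(13.4)),-np.sin(np.radians(13.4))]); n=np.array([-u[1],u[0]])
for s in(-.045,.045):
  for w in (-.0175,.0175): print(np.round(proj(c,[*(np.array([.48036,.13073])+s*u+w*n),.075]),1))
E
```

```text
[[332.3082275390625, 111.71943664550781], [316.7259521484375, 112.02497863769531], [334.8804931640625, 242.90431213378906], [319.2982177734375, 243.20985412597656]] [ 0.50607756 -0.26636623  0.009     ] 0.1379308601022604 9.216542849438085
15.80021985716831 49.99819099903107 [ 0.50611721 -0.26642718  0.00304194] [0.14662424 0.25315863 0.57888575]
7.8333 15.779343668780513 49.99816596508026
[342.2 243.4]
[302.6 243.4]
[343.6 140.7]
[301.  140.7]
```

View pics/w2.png

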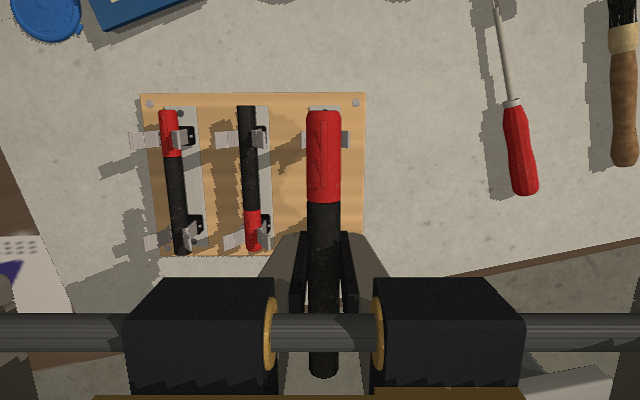

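The marker is held with its red end away from the robot, and the free place is hidden beneath it. The board's corners are visible at (140,94), (366,93) and (160,257), so I can check its pose from those.

```bash
python3 - <<'E'
from h import *
import pickle
c=pickle.load(open('w2.pkl','rb'))
A,B,C=[ray(c,u,v,.012)[:2] for u,v in((140,94),(366,93),(160,257))]
print(A,B,C,np.linalg.norm(A-B),np.linalg.norm(A-C))
l=(B-A)/np.linalg.norm(B-A); print('angle of l +90',np.degrees(np.arctan2(l[1],l[0]))+90, 'centre',(B+C)/2,'free',(B+C)/2+.07*l)
# stored marker ends, axis height .044
for e in(((168,110),(182,253)),((246,107),(254,250))):
    p,q=[ray(c,*x,.044)[:2] for x in e]; d=p-q; print((p+q)/2,np.linalg.norm(d),np.degrees(np.arctan2(d[1],d[0])))
# held marker axis z~.205: far end
print('held far end',ray(c,323,111,.205), 'pose',bot.current_ee_pos())
E
```

```text
[0.60289358 0.28247086] [0.55315785 0.07017998] [0.43796438 0.32215197] 0.21803912330213723 0.16963558709548662
angle of l +90 -13.185508772266417 centre [0.49556112 0.19616598] free [0.47959379 0.12801141]
[0.51325568 0.26448482] 0.1365912219090533 -13.937778343529407
[0.49973877 0.1954905 ] 0.1359940841273358 -13.248763724272912
held far end [0.54835783 0.11378894 0.205     ] pose [0.48074982 0.12991665 0.19996968]
```

```bash
python3 - <<'E'
from h import *
x,y=.480,.1285
bot.line_to([x,y,.09],rot=down(-13.4))
for z in(.07,.055,.047,.043,.041,.039,.038):
    bot.line_to([x,y,z],max_speed=.03)
    f=bot.current_contact_force(); print(z,np.round(bot.current_ee_pos(),4),np.round(f,1),round(bot.current_opening()*92,1))
    if abs(f[2])>60: break
print(bot.current_clock())
c=bot.read_camera('wrist'); cv2.imwrite('pics/w3.png',c['pixels'])
E
```

```text
0.07 [0.4801 0.1285 0.0701] [ 0.2  0.1 -0.5] 15.9
0.055 [0.4797 0.1285 0.0546] [ 0.9 -0.2 -0.6] 16.1
0.047 [0.4794 0.1285 0.0465] [-0.4  0.1 -2. ] 16.0
0.043 [0.4798 0.1285 0.0427] [ 1.4  0.2 -1.4] 16.2
0.041 [0.4799 0.1285 0.0408] [ 0.7 -0.3 -2.6] 16.0
0.039 [0.4802 0.1285 0.039 ] [ 0.5  0.  -0.8] 15.9
0.038 [0.4802 0.1285 0.039 ] [-2.8  0.6  7.9] 15.8
11.6833
```

View pics/w3.png

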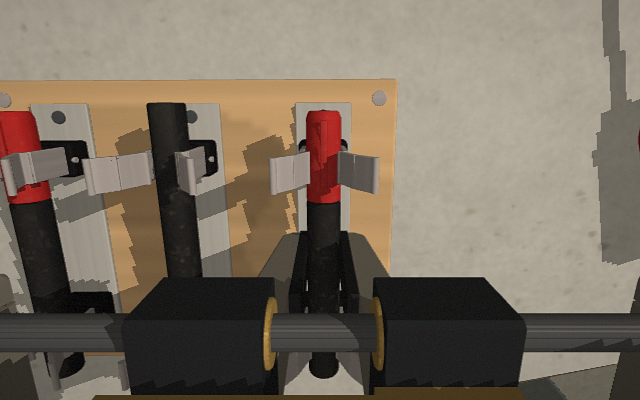

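The red end is through the jaws at (323,170), and the descent stopped on the seats at TCP z 0.039. Time to release, retreat and check.

```bash
python3 - <<'E'
from h import *
bot.line_to([.480,.1285,.039],max_speed=.03)
bot.set_gripper(.38); bot.hold(.2); bot.line_to([.480,.1285,.14],max_speed=.1); bot.line_to([.40,.0,.25],max_speed=.2)
bot.hold(.3); a=bot.read_camera('top');s=bot.read_camera('side')
im=np.hstack([cv2.resize(a['pixels'][160:260,190:320],(390,300),interpolation=2),cv2.resize(s['pixels'][200:320,230:390],(400,300),interpolation=2)])
cv2.imwrite('pics/e.png',im); print(bot.current_clock(),bot.current_contact_force())
u=np.array([np.cos(np.radians(13.4)),-np.sin(np.radians(13.4))])
for k in(-.068,.068):
    X=[*(np.array([.48,.1285])+k*u),.044]; p,q=proj(a,X),proj(s,X); print((p[0]-190)*3,(p[1]-160)*3,390+(q[0]-230)*2.5,(q[1]-200)*2.5)
E
```

```text
15.2917 [ 0.66666981 -0.41084251 -0.305073  ]
248.67285626055514 237.68105652599473 721.9911077343794 95.38504446342351
290.093225710065 86.86544399582075 555.1144413195685 56.979734346608026
```

View pics/e.png

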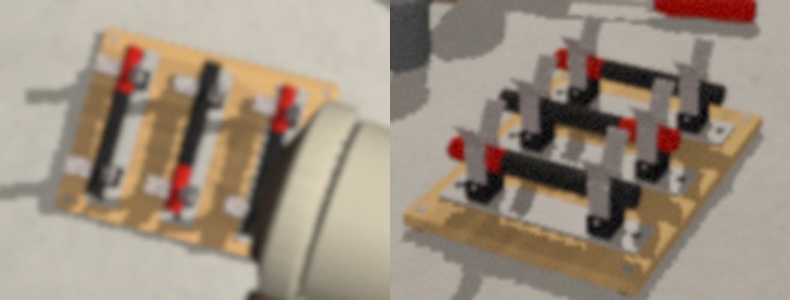

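The marker's ends in the side view, at about (558,57) and (722,95), match the predicted (555,57) and (722,95). It sits at the same height as its neighbours in both clips.

```bash
python3 -c "
from workcell import bot
print(bot.job_done())"
```

```text
the job is handed in; nothing more can be done
None
```

I pressed the loose marker home into both clips of the free place, let go, and handed the job in at about 15 s; the last camera views showed it level and centred, but no verdict came back.

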